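# Swipe the pump controller up to full and hold

## Robot

A 6-joint arm with a two-finger parallel gripper is mounted at the origin on the work surface. World frame = base frame: x ahead of the robot, y to its left, z up, the work surface at z = 0. Lengths are in m, angles in rad, forces in N, time in s.
With the tool pointing down it reaches from about 0.3 to 0.875 m from the base axis. Payload 6.4 kg.
Tool frame: the origin (TCP) lies midway between the tips of the shut fingers; the grasp point (between the pads) lies 19 mm behind it (robot.pinch_z is the distance from the TCP to the grasp point, in m); z points along the fingers, y is the line along which they close (so a half turn about z gives the same grasp; the last joint's range is limited). The gripper opens to 85 mm and grips with 20 to 120 N. Pads are 22 mm wide; open, the fingers measure 114 mm over their backs; the gripper's body (76 mm by 85 mm) begins 54 mm behind the grasp point. The pads swing forward as they close: fully open they stand 13 mm farther back than shut.
Start: joints at [-1.445, 0.181, 1.607, -0, 1.354, -0.206], TCP at [0.187, -0.544, 0.231] pointing down, gripper open.
Joint ranges: [-2.99, 2.99], [-0.89, 2.07], [0.3, 2.58], [-1.14, 4.28], [0, 2.63], [-3.12, 3.12]. Speed limits (rad/s): [2.57, 2.57, 3.01, 3.14, 3.14, 3.14].

## Interface

Orientations are given as a unit quaternion [w, x, y, z].
In Python, from plant import robot gives the robot as it stands. The module is installed in compiled form; this text tells all that it offers.
- The arm moves only by the tool step_arm, never from a script. Its arguments are lists of equal length, an entry for each row: "dp": the shift along the world's x, y, z in mm, a list of three; "roll": the turn about the world's z in degrees. In form: {"dp": [[tx, ty, tz], ...], "roll": [roll, ...]}. A call has 1 to 8 rows; each row is the pose to reach, as a shift and turn from the pose commanded when the call began; what a row does not reach only later rows make up. A row lasts 1/10 s, in which the tool goes at most 50 mm and 8.59 degrees, less where a joint would pass 70% of its speed; a pose out of reach is approached as far as the arm can. A call with a gripper value outside its range is refused whole. "hand" is the opening, from 0 (shut) to 1 (fully open), set as the call begins (left out, the last holds). The fingers move at their own pace and stop on an object; the grip force is fixed at half the most. Time passes only in rows, so rows that repeat a pose let the fingers close. It gives the time, the measured TCP pose, the force, the opening and the grip force at its end, in the units of the state.
- robot.read_state(): the state, without advancing time (a new reading comes with each control period).
- robot.camera(name): name is "scene" or "top"; returns the picture (420x560x3 uint8, blue, green, red); there is no depth.
- robot.camera_params(name): a dict with "mtx" (3x3 intrinsics, pixels), "distortion" ([k1, k2, p1, p2, k3] as OpenCV has them; the pictures are not rectified), "world_to_cam" (4x4, takes a point from world to camera coordinates). Camera axes: x right, y down, z forward; pixel columns grow to the right and rows downward; lengths in m; the calibration is good to about 2 mm. A picture is of the moment at which its call begins. camera_params takes no time and is no camera call.
- robot.job_done(): hands the job in; it is judged then, once.
The state is a dict: "time": time; "q": joint angles; "joint_vel": joint speeds; "joint_torque": joint torques, N m; "eef_pos": TCP position; "tcp_rot": TCP orientation; "wrist_force": force on the tool from outside, world axes, zero at the start; "ft_torque": the same for the moment, N m; "grip_width": finger opening in m; "gripper_force": force on a finger pad.
Only numpy, scipy, OpenCV 4.12 (cv2) and the standard library are available. Lean on these libraries where they do the work, as an engineer would, in place of code of your own. Each camera call takes 0.05 s, during which the arm holds its last target. There are 200 camera calls.

## Task

Bring the cooling pump up to full on its controller: with the fingers shut, lightly run the fingertips along the long curved touch strip from its thin end to its wide end and on to the round pad, and finish with the fingertips still resting lightly on the round pad, holding it. Only touch it: do not press hard, shove or lift the controller, do not touch the short straight strip, and leave everything else on the desk where it is.

Things in the scene. Friction and masses are not known exactly. Their poses are not given: they have to be found in the camera images.
- controller: pump controller standing loose on the desk on four rubber feet (1.5 kg tray of aluminium, 155 x 240 mm, black touch plate 165 x 250 mm above it; it is not fastened). Origin: under its middle, on the desk; x runs across its short side, y along its long side, z up. On the plate are two grey touch strips: a long curved one (four lengths in a row, ending in a round pad) and a short straight one.
- plate (a joint): how far the touch plate with everything on it is pressed down, m: 0 up, 0.006 at its stop. It is sprung: about 1 N starts it moving (the springs carry its weight), then 1 N more for each mm (about 7 N at the stop); it springs back when released.
- arc_centre (a point): centre of the curved strip's arc, at the height of the strip tops (it lies at the middle of the short strip). The strip's centre line is a level arc of radius 100 mm about this point; from the direction of the controller's +x axis it runs from -55 degrees (thin end) to +55 degrees (wide end), counted from +x towards +y, and the round pad's centre is at +67.5 degrees.
- thin_end (a point): point on the top of the curved strip's centre line, 10 mm in from the tip of its thin end (arc angle -49 degrees)
- strip_1: first length of the curved strip, at the thin end: 48 mm long, 8 to 11 mm wide. Origin: middle of its top; frame: x away from the arc's centre, y along the strip towards the wide end, z up. All strip tops are level, 46 mm above the desk at rest, and stand 4 mm proud of the plate.
- strip_2: second length of the curved strip, joining the first without a gap, 48 mm long, 11 to 15 mm wide; origin and axes likewise
- strip_3: third length of the curved strip, 48 mm long, 15 to 18 mm wide; origin and axes likewise
- strip_4: fourth length of the curved strip, at the wide end, 48 mm long, 18 to 22 mm wide; origin and axes likewise
- round_pad: round pad just past the wide end of the curved strip (5 mm gap), 34 mm across, level with it. Origin: centre of its top.
- short_strip: short straight touch strip, 60 x 12 mm, inside the arc, a different control: not to be touched. Origin: middle of its top.
- memory_module: green memory module lying flat by the controller's edge that is nearer its short strip, 31 x 133 x 5.5 mm; to be left alone. Origin: on its underside (middle).
- usb_stick: black USB stick lying flat beyond the controller's other long edge, 54 x 18 x 9 mm; to be left alone. Origin: on its underside (middle).
- thumbscrew: steel thumbscrew standing on its head beside the USB stick, 16 mm wide, 20 mm tall; to be left alone. Origin: on its underside (middle).
- hard_disk: hard disk lying flat, 147 x 102 x 26 mm; to be left alone. Origin: on its underside (middle).
- mouse: black computer mouse, 100 x 58 x 33 mm; to be left alone. Origin: on its underside (middle).
- case_fan: square case fan lying flat, 120 x 120 x 25 mm; to be left alone. Origin: on its underside (middle).
- mug: white mug, 82 mm wide without its handle, 95 mm tall; to be left alone. Origin: on its underside.
- screwdriver: screwdriver lying on the desk, about 190 mm long, handle some 30 mm thick; to be left alone. Origin: on its underside.

How it is judged:
On the way, in this order (a step that is already met when the one before it is completed fails the run):
1. the fingertips, within 20 mm of the strip's centre line, touch the first length, at the thin end (contact force between the fingers and strip_1 above 0.3 N and horizontal distance between the grasp point and arc_centre between 0.08 and 0.12 m), for 0.02 s.
2. the fingertips, within 20 mm of the strip's centre line, touch the second length (contact force between the fingers and strip_2 above 0.3 N and horizontal distance between the grasp point and arc_centre between 0.08 and 0.12 m), for 0.02 s.
3. the fingertips, within 20 mm of the strip's centre line, touch the third length (contact force between the fingers and strip_3 above 0.3 N and horizontal distance between the grasp point and arc_centre between 0.08 and 0.12 m), for 0.02 s.
4. the fingertips, within 20 mm of the strip's centre line, touch the fourth length, at the wide end (contact force between the fingers and strip_4 above 0.3 N and horizontal distance between the grasp point and arc_centre between 0.08 and 0.12 m), for 0.02 s.
5. the fingertips, within 20 mm of the strip's centre line, touch the round pad (contact force between the fingers and round_pad above 0.3 N and horizontal distance between the grasp point and arc_centre between 0.08 and 0.12 m), for 0.02 s.
At the end, for the whole second after the job is handed in: The fingertips rest on the round pad, within 25 mm of its centre, with more than 0.3 N and press on the controller with less than 15 N; the controller has moved less than 15 mm and stands level; the short strip is not touched; every other thing is within 15 mm of where it was (contact force between the fingers and round_pad above 0.3 N and horizontal distance between the grasp point and round_pad below 0.025 m and contact force between the fingers and controller below 15 N and contact force between the fingers and short_strip below 0.3 N and distance of each of controller, memory_module, usb_stick, thumbscrew, hard_disk, mouse, case_fan, mug, screwdriver from where it was at the start of the episode below 0.015 m and angle between controller's own z axis and vertical below 0.05 rad); the arm keeps its last pose, push and grip.
It fails at once if the controller is pressed with more than 25 N (contact force between the fingers and controller above 25 N).
It fails at once if the short straight strip is touched (contact force between the fingers and short_strip above 0.3 N).
It fails at once if the controller is shoved more than 15 mm, tipped or lifted (distance of controller from where it was at the start of the episode above 0.015 m or height (world z) of controller above 0.006 m or angle between controller's own z axis and vertical above 0.05 rad).
It fails at once if another thing on the desk is moved by more than 15 mm (distance of any of memory_module, usb_stick, thumbscrew, hard_disk, mouse, case_fan, mug, screwdriver from where it was at the start of the episode above 0.015 m).
It also fails if it takes over 43 s, if anything falls off the work surface, if the arm or the gripper's body presses on something with over 40 N, if the wrist force passes 120 N, or if a joint passes its speed limit or range.

## Working session

There is one attempt and no reset: what is moved stays moved. The work goes in short steps, Python scripts to look and compute and a tool call to move; the robot and the scene stay as the last step left them, time stands still between calls to the robot, and variables do not carry over. Pictures are saved under pics/ and viewed, at most 10 in all, crops included, and the job is handed in when it is done.

Besides the shell and the picture viewer there is one more tool, called as name([rows], argument=value, ...), one row to a line, values as JSON. step_arm: Moves the arm, as the interface text tells. Its arguments: {"type":"object","properties":{"dp":{"type":"array"},"roll":{"type":"array"},"hand":{"type":"number"}},"required":["dp","roll"]}

```bash
mkdir -p pics; python3 - <<'E'
from plant import robot
import cv2
for n in("top","scene"):
    cv2.imwrite(f"pics/{n}0.png",robot.camera(n))
    p=robot.camera_params(n);print(n,p["mtx"],p["distortion"],p["world_to_cam"])
s=robot.read_state();print(s["time"],s["eef_pos"],s["tcp_rot"],s["wrist_force"],s["grip_width"],robot.pinch_z)
E
```

```text
top [[394.00869654   0.         270.50716249]
 [  0.         394.00869654 215.80146   ]
 [  0.           0.           1.        ]] [0.02884995 0.         0.         0.         0.        ] [[ 0.02606959 -0.9996434  -0.00578288 -0.02872444]
 [-0.9979165  -0.02568216 -0.05918679  0.59040337]
 [ 0.05901717  0.00731381 -0.99823017  1.2249749 ]
 [ 0.          0.          0.          1.        ]]
scene [[401.44835049   0.         280.41348123]
 [  0.         401.44835049 208.95139178]
 [  0.           0.           1.        ]] [0.01327017 0.         0.         0.         0.        ] [[-0.8236569   0.56692427  0.0136449   0.49042942]
 [ 0.47169372  0.69826079 -0.5384579  -0.23967402]
 [-0.31479255 -0.43706835 -0.84254193  1.17977674]
 [ 0.          0.          0.          1.        ]]
0.1 [ 0.18725494 -0.5431571   0.23048976] [-7.58473413e-04  9.86268901e-01  1.65145633e-01  2.15319442e-05] [ 0.0545737  -0.27406071  0.3617188 ] 0.08552058054629753 0.0187
```

View pics/top0.png

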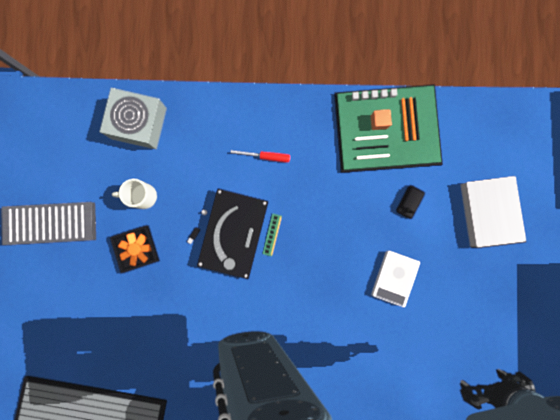

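View pics/scene0.png

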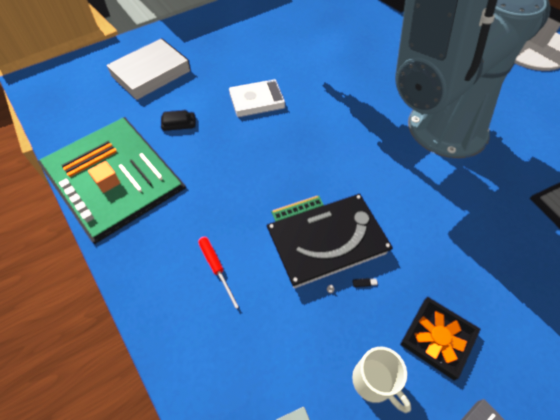

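The top view shows the controller at about (233,234). The thin end is near (238,208), the round pad near (229,264), and the short strip near (249,238). I'll segment the strips next.

```bash
cat > h.py <<'E'
import numpy as np,cv2
from plant import robot
def ray(n,uv,z):
    p=robot.camera_params(n);T=np.array(p["world_to_cam"]);R,t=T[:3,:3],T[:3,3]
    u=cv2.undistortPoints(np.float64(uv).reshape(-1,1,2),np.array(p["mtx"]),np.array(p["distortion"])).reshape(-1,2)
    d=np.c_[u,np.ones(len(u))]@R; c=-R.T@t
    return c+d*((z-c[2])/d[:,2])[:,None]
E
python3 - <<'E'
from h import *
for n,(x0,x1,y0,y1) in {"top":(195,270,185,282),"scene":(262,396,190,290)}.items():
    im=cv2.imread(f"pics/{n}0.png").astype(int)
    g=im.min(2);sat=im.max(2)-g
    m=np.zeros(g.shape,np.uint8);m[y0:y1,x0:x1]=((g>70)&(sat<40))[y0:y1,x0:x1]
    k,l,st,c=cv2.connectedComponentsWithStats(m,connectivity=8)
    for i in range(1,k):
        if st[i,4]<8: continue
        ys,xs=np.nonzero(l==i);w=ray(n,np.c_[xs,ys],.046)
        print(n,i,st[i],c[i].round(1),ray(n,[c[i]],.046)[0].round(4))
        d=w[:,:2]-w[:,:2].mean(0);ev,V=np.linalg.eigh(np.cov(d.T));print('  axis',np.degrees(np.arctan2(*V[::-1,1])).round(1),'len',np.ptp(d@V[:,1]).round(4),np.ptp(d@V[:,0]).round(4))
        if st[i,4]>150: np.save(f"{n}_arc.npy",w)
    # black plate
    b=np.zeros(g.shape,np.uint8);b[y0:y1,x0:x1]=(im.max(2)<60)[y0:y1,x0:x1]
    k,l,st,c=cv2.connectedComponentsWithStats(b);i=1+st[1:,4].argmax()
    h=cv2.convexHull(np.argwhere(l==i)[:,::-1].astype(np.int32));box=cv2.minAreaRect(ray(n,h[:,0],.042)[:,:2].astype(np.float32));print(n,'plate',box)
    cv2.imwrite(f"pics/{n}c.png",cv2.resize(im[y0:y1,x0:x1].astype(np.uint8),None,fx=5,fy=5,interpolation=cv2.INTER_CUBIC))
E
```

```text
top 1 [218 190   4   4  14] [219.3 191.5] [0.6604 0.1467 0.046 ]
  axis -170.4 len 0.0101 0.01
top 2 [263 201   4   5  14] [264.4 202.8] [0.629  0.0064 0.046 ]
  axis 157.6 len 0.0126 0.0097
top 3 [213 206  26  64 529] [222.8 241.3] [0.5073 0.1307 0.046 ]
  axis -176.7 len 0.1928 0.0796
top 4 [201 209   6   6  26] [203.8 211.8] [0.5963 0.1924 0.046 ]
  axis 134.6 len 0.0174 0.0156
top 5 [245 227   9  21 104] [248.7 237.3] [0.5215 0.0515 0.046 ]
  axis 167.3 len 0.0639 0.0157
top 6 [198 262   5   5  17] [200.  263.6] [0.4372 0.1981 0.046 ]
  axis 84.9 len 0.0125 0.0124
top 7 [244 273   4   5  16] [245.4 275.2] [0.4056 0.0581 0.046 ]
  axis 153.0 len 0.0135 0.011
top plate ((0.5321552753448486, 0.10390745103359222), (0.16112543642520905, 0.24518147110939026), 77.22896575927734)
scene 1 [356 194   5   5  20] [358.  196.1] [0.4055 0.0596 0.046 ]
  axis -152.9 len 0.0135 0.0109
scene 13 [272 207  11   5  11] [277.  208.5] [ 0.5909 -0.0222  0.046 ]
  axis 170.1 len 0.0266 0.0032
scene 14 [307 211  25  12 142] [318.7 216.7] [0.5219 0.0526 0.046 ]
  axis 167.2 len 0.0625 0.0153
scene 15 [296 211  74  47 795] [343.  239.4] [0.5128 0.1323 0.046 ]
  axis -178.1 len 0.1958 0.0766
scene 16 [269 223   5   6  24] [271.1 225.5] [0.629  0.0092 0.046 ]
  axis 56.6 len 0.0135 0.0094
scene 17 [385 243   5   5  20] [387.2 244.8] [0.438  0.1997 0.046 ]
  axis -149.7 len 0.0119 0.0097
scene 18 [293 252  94  36 260] [340.1 269.4] [0.5658 0.1866 0.046 ]
  axis 167.2 len 0.2266 0.006
scene 19 [293 277   5   5  22] [294.9 278.9] [0.6607 0.1489 0.046 ]
  axis 79.9 len 0.011 0.0099
scene 20 [370 279   7   7  42] [373.  281.7] [0.525  0.2487 0.046 ]
  axis -170.2 len 0.0155 0.0162
scene 21 [327 285   7   5  31] [330.2 287.2] [0.6094 0.2067 0.046 ]
  axis 160.0 len 0.0146 0.0107
scene plate ((0.5342596173286438, 0.10561949014663696), (0.16307692229747772, 0.24444447457790375), 76.9191665649414)
```

View pics/topc.png

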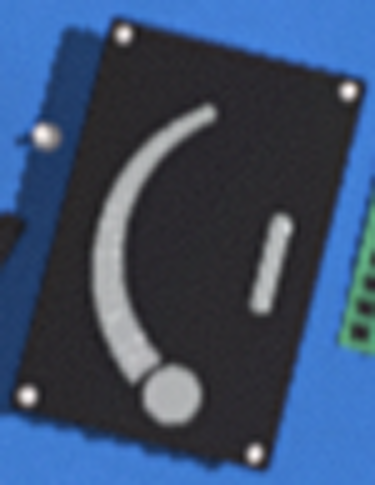

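step_arm([
  [27,40,0],
  [54,80,0],
  [81,120,0],
  [108,160,0],
  [135,200,0],
  [162,240,0],
  [189,280,0],
  [216,320,0],
], roll=[0,0,0,0,0,0,0,0], hand=0)

```text
time: 0.9
eef_pos: [0.4039, -0.2218, 0.2312]
tcp_rot: [0.0, 0.986, 0.165, 0.0]
wrist_force: [0.8, -0.0, -0.4]
grip_width: -0.0002
gripper_force: 0.0
```

```bash
python3 - <<'E'
from h import *
A=np.array([.5217,.052])
print(ray("top",[[229.0,263.5]],.046))
for n in("top","scene"):
    w=np.load(n+"_arc.npy")[:,:2]-A
    r=np.hypot(*w.T);a=np.degrees(np.arctan2(w[:,1],w[:,0]))-77.2
    print(n,a.min(),a.max(),[(t,r[abs(a-t)<6].mean().round(4)) for t in range(-50,80,15)])
    m=a>62; print('pad approx',w[m].mean(0)+A)
for t in(-49,-30,-15,0,15,30,45,57,67.5):
    q=np.radians(77.2+t);print(t,(1000*(A+.1*np.array([np.cos(q),np.sin(q)]))).round(1))
s=robot.read_state();print(s["time"],s["eef_pos"],s["grip_width"])
E
```

```text
[[0.43991858 0.10945094 0.046     ]]
top -56.22197640733813 78.39337112751063 [(-50, np.float64(0.0999)), (-35, np.float64(0.1001)), (-20, np.float64(0.1003)), (-5, np.float64(0.1001)), (10, np.float64(0.1003)), (25, np.float64(0.1005)), (40, np.float64(0.1)), (55, np.float64(0.1007)), (70, np.float64(0.1006))]
pad approx [0.43809269 0.10677092]
scene -41.81946186384167 36.09136133983614 [(-50, np.float64(nan)), (-35, np.float64(0.1736)), (-20, np.float64(0.1508)), (-5, np.float64(0.1419)), (10, np.float64(0.1434)), (25, np.float64(0.1559)), (40, np.float64(0.1719)), (55, np.float64(nan)), (70, np.float64(nan))]
pad approx [nan nan]
-49 [609.8  99.3]
-30 [589.6 125.4]
-15 [568.3 140.5]
0 [543.9 149.5]
15 [517.9 151.9]
30 [492.1 147.5]
45 [468.4 136.6]
57 [452.  123.7]
67.5 [440.1 109.8]
0.9 [ 0.40389233 -0.22175216  0.23118471] -0.000197759081988428<stdin>:7: RuntimeWarning: Mean of empty slice.
  ret = ret.dtype.type(ret / rcount)
<stdin>:8: RuntimeWarning: Mean of empty slice.
  ret = um.true_divide(
```

The radius comes out at 100 mm all along the arc, and the pad is within 1 mm of prediction. Moving above the thin end.

step_arm([
  [26,40,0],
  [52,80,0],
  [78,120,0],
  [104,160,0],
  [130,200,0],
  [156,240,0],
  [182,280,0],
  [206,321,0],
], roll=[0,0,0,0,0,0,0,0])

```text
time: 1.7
eef_pos: [0.61, 0.0992, 0.2308]
tcp_rot: [0.0, 0.986, 0.165, -0.0]
wrist_force: [0.5, -0.8, 0.5]
grip_width: 0.0001
gripper_force: 0.0
```

step_arm([
  [0,0,-40],
  [0,0,-80],
  [0,0,-110],
  [0,0,-140],
  [0,0,-155],
  [0,0,-160],
  [0,0,-160],
  [0,0,-160],
], roll=[0,0,0,0,0,0,0,0])

```text
time: 2.5
eef_pos: [0.6106, 0.0973, 0.073]
tcp_rot: [0.0, 0.986, 0.165, 0.001]
wrist_force: [0.9, 0.4, 0.4]
grip_width: -0.0001
gripper_force: 0.0
```

```bash
python3 - <<'E'
from h import *
im=robot.camera("scene");cv2.imwrite("pics/s1.png",cv2.resize(im[120:300,230:430],None,fx=3,fy=3,interpolation=cv2.INTER_CUBIC))
s=robot.read_state();print(s["time"],s["eef_pos"],s["wrist_force"])
E
```

```text
2.55 [0.61069817 0.09728483 0.07318906] [0.05245964 1.11463184 0.85301286]
```

View pics/s1.png

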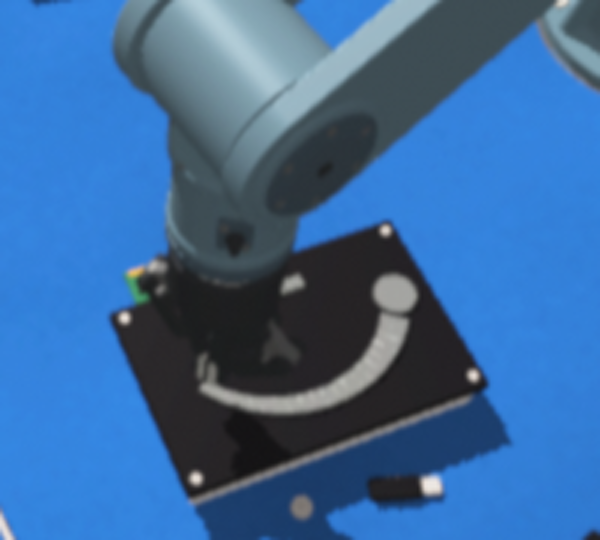

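The fingertips, near (205,375) in the crop, hang over the thin end. Descending gently.

step_arm([
  [-1,2,-8],
  [-1,2,-15],
  [-1,2,-20],
  [-1,2,-22],
  [-1,2,-22],
  [-1,2,-22],
], roll=[0,0,0,0,0,0])

```text
time: 3.15
eef_pos: [0.6084, 0.0993, 0.0493]
tcp_rot: [0.0, 0.986, 0.165, 0.0]
wrist_force: [-0.8, 0.4, -0.5]
grip_width: 0.0001
gripper_force: 0.0
```

step_arm([
  [0,0,-1],
  [0,0,-2],
  [0,0,-3],
  [0,0,-3],
  [0,0,-3],
], roll=[0,0,0,0,0])

```text
time: 3.65
eef_pos: [0.6083, 0.0994, 0.0463]
tcp_rot: [-0.0, 0.986, 0.165, -0.0]
wrist_force: [-0.2, -0.2, 0.5]
grip_width: 0.0002
gripper_force: 0.0
```

step_arm([
  [1,0,-1],
  [1,0,-1],
  [1,0,-2],
  [1,0,-2],
], roll=[0,0,0,0])

```text
time: 4.05
eef_pos: [0.6095, 0.0994, 0.0444]
tcp_rot: [-0.0, 0.986, 0.165, 0.0]
wrist_force: [-1.4, 0.8, 2.8]
grip_width: -0.0001
gripper_force: 1.3
```

```bash
python3 - <<'E'
from h import *
F=[]
for i in range(8):
    robot.camera("top");s=robot.read_state();F.append(s["wrist_force"])
print(s["time"],s["eef_pos"],np.mean(F,0),np.std(F,0),s["q"])
E
```

```text
4.45 [0.60945683 0.09937635 0.04439387] [-0.69858912  0.08143014  2.58770955] [0.46113907 0.39615764 0.6036212 ] [-3.03446152e-02  4.92776167e-01  1.61378280e+00  7.83918286e-05
  1.03472071e+00  1.20862898e+00]
```

About 2.6 N of light contact on strip 1. Sweeping.

step_arm([
  [-3,5,-0.5],
  [-6,10,-0.5],
  [-9,14,-0.5],
  [-12.5,18.5,-0.5],
  [-16,22,-0.5],
  [-20,26,-0.5],
], roll=[0,0,0,0,0,0])

```text
time: 5.05
eef_pos: [0.5892, 0.1257, 0.0439]
tcp_rot: [0.0, 0.986, 0.165, 0.0]
wrist_force: [1.6, -2.7, 3.1]
grip_width: -0.0001
gripper_force: 1.6
```

step_arm([
  [-5,4.2,0],
  [-10,8,0],
  [-15.5,11.7,0],
  [-21,15,0],
  [-27,18,0],
  [-33,20.3,0],
  [-39,22.3,0],
  [-45.5,24,0],
], roll=[0,0,0,0,0,0,0,0])

```text
time: 5.85
eef_pos: [0.5434, 0.1495, 0.0439]
tcp_rot: [-0.0, 0.986, 0.165, 0.0]
wrist_force: [2.3, -1.2, 3.2]
grip_width: -0.0001
gripper_force: 1.6
```

step_arm([
  [-6.5,1.2,0],
  [-13,2.1,0],
  [-19.5,2.5,0],
  [-26,2.4,0],
  [-32.5,2,0],
  [-39,1.1,0],
  [-45.5,-0.3,0],
  [-52,-2,0],
], roll=[0,0,0,0,0,0,0,0])

```text
time: 6.65
eef_pos: [0.4912, 0.1473, 0.0438]
tcp_rot: [-0.0, 0.986, 0.165, -0.0]
wrist_force: [2.5, 0.6, 3.3]
grip_width: -0.0002
gripper_force: 1.6
```

step_arm([
  [-6,-2.2,0],
  [-11.6,-4.6,0],
  [-17.3,-7.6,0],
  [-23,-11,0],
  [-28.5,-14.6,0],
  [-33.7,-18.6,0],
  [-38.5,-23,0],
  [-43.2,-27.6,0],
], roll=[0,0,0,0,0,0,0,0])

```text
time: 7.45
eef_pos: [0.4481, 0.1194, 0.0437]
tcp_rot: [-0.0, 0.986, 0.165, -0.0]
wrist_force: [2.1, 1.6, 2.8]
grip_width: 0.0001
gripper_force: 1.6
```

step_arm([
  [-4,-5,0],
  [-8,-10,0],
  [-8,-10,0],
  [-8,-10,0],
], roll=[0,0,0,0])

```text
time: 7.85
eef_pos: [0.4398, 0.1092, 0.0435]
tcp_rot: [0.0, 0.986, 0.165, -0.001]
wrist_force: [-1.5, -1.4, 3.3]
grip_width: -0.0002
gripper_force: 1.7
```

```bash
python3 - <<'E'
from h import *
F=[]
for i in range(8):
    im=robot.camera("scene");s=robot.read_state();F.append(s["wrist_force"])
print(s["time"],s["eef_pos"],np.mean(F,0))
a=cv2.imread("pics/scene0.png")
cv2.imwrite("pics/s2.png",cv2.resize(np.hstack([a[150:320,240:430],im[150:320,240:430]]),None,fx=2,fy=2,interpolation=cv2.INTER_CUBIC))
E
```

```text
8.25 [0.44035523 0.10980958 0.04362664] [-1.36561566 -1.75977757  3.18231408]
```

View pics/s2.png

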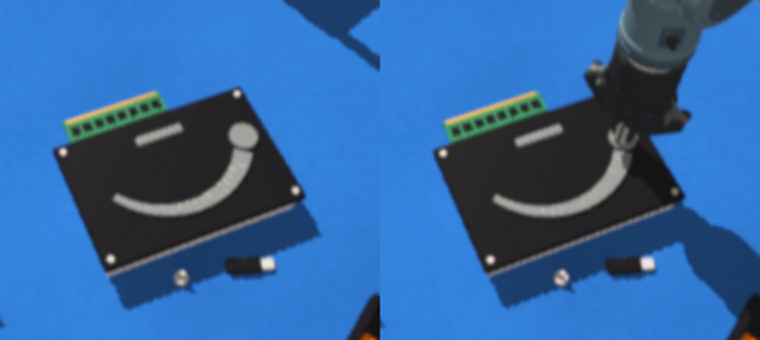

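The controller's corners sit at the same pixels as before, and the fingertips rest on the pad near (622,135) with about 3.2 N. Handing in.

```bash
python3 -c "
from plant import robot
print(robot.job_done())"
```

```text
the job is handed in; nothing more can be done
None
```

I ran the shut fingertips lightly along the curved strip from its thin end to the round pad and handed the job in with them holding the pad at about 3 N; the controller stayed in place in the last picture, and the hand-in returned no verdict.

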